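Clamp a box section in the tacking jig

TASK

Get the thin-walled square tube ready for tacking: grip it gently (it dents above 50 N per finger), lay the long one fully down in the two U-shaped rests of the jig, roughly centred along its length, and let go. Then flip the jig's safety catch right over to the side, pull the lever it guards towards the robot all the way to its stop so that the rubber pad presses on the tube, and finish while still holding the lever there. Leave the other loose things where they lie.

Things in the scene. Friction and masses are not known exactly. Their poses are not given: they have to be found in the camera images.
- tube: The long thin-walled square steel tube, 130 x 30 x 30 mm, about 0.17 kg, dark open ends, lying loose on the table to the robot's left. Origin at its centre (15 mm above the table at first); x axis along its length. An angle iron of the same length and a 50 mm stub of the same tube lie nearby: leave those.
- jig: The tacking jig, fixed to the table: grey base plate 240 (x) x 280 (y) x 12 mm. Origin at the centre of its underside. x points away from the robot, y to its left (turned up to 0.2 rad), z up. The rests for the tube are on its left near half, lever on the right far half, catch on the right near side; shaft posts and raised clamp arm in the far half.
- nest (a point): Fixed on the jig at jig (-75, +60, 50) mm: where the tube's centre must lie, tube along jig y. Axes as jig. Two U-shaped rests, 20 mm long, centred 45 mm either side along y (70 mm free between for fingers); floor 15 mm below this point, base plate 38 mm below; ears up to 58 mm above the table, 34 mm apart at the floor flaring to 50. Raised arm's pad is 75 mm beyond in x, at y -45, 180 up.
- shaft (a point): Point on the lever's shaft axis below the middle of the handle: jig x +50, y -75, 80 mm above the table; axes as the jig's, the shaft runs along y.
- lever (a joint): Lever angle, rad: 0 at rest (leaning 0.6 away from the robot), grows as the handle is pulled to the robot, 1.35 at its stop (leaning 0.75 to the robot). A spring returns it. The clamp arm on the same shaft swings down with it; the pad meets a seated tube at 1.28 and presses about 9 N at the stop. Pull at the handle 1 to 5 N, then 11 N at the stop. The upright catch blocks it at about 0.1.
- handle: Grip bar of the lever: level round black rubber sleeve that turns on its rod, 18 mm diameter, 76 mm long between two flat side arms (90 mm apart, 10 mm thick). Origin at its middle, 115 mm from the shaft axis; y along the bar. About 175 mm above the table at rest, 164 mm at the stop, moving on an arc about the shaft. Free below it for 60 mm. Springs back if let go.
- catch (a joint): Angle of the safety catch, rad: 0 upright (blocking the lever), 1.35 flipped right over to the robot's right (jig -y), on its stop. Turns easily about an axis along jig x, stays upright by itself and drops over by itself beyond about 0.3.
- catch_top (a point): In the catch's top bar, at half its height, 95 mm above the hinge axis. The catch is a bare steel plate on edge along jig x, 70 mm long, 10 mm thick, with a bar 112 mm long, 12 thick, 20 high along its top (this point 23 mm from the bar's near end); upright its top is 135 mm above the table. It stands in front of the lever's right arm, with 100 mm free to its left.
- catch_hinge (a point): Point on the catch's hinge axis, fixed on the jig at jig x -15, y -120 mm, 30 mm above the table; axes as the jig's.
- pad: Round black rubber pad, 20 mm across, on a short spring-loaded stem at the tip of the clamp arm. It presses on the top of the tube over the right-hand rest when the lever is pulled. Origin on the arm at the stem, 23 mm above the pad's underside.
- angle: Bystander: loose piece of angle iron, 130 mm long with 40 mm legs. Origin at the centre of its underside, x along it.
- stub: Bystander: loose short square tube, 50 x 30 x 30 mm. Origin at its centre.
- hammer: Bystander: loose hammer lying on the right of the table. Origin at its underside.
- brush: Bystander: loose brush lying far right. Origin at its underside.
- magnet: Bystander: loose grey magnet square, 60 x 60 x 20 mm, far left. Origin at its underside.
- coupon: Bystander: loose bare steel test plate, 150 x 100 x 9 mm, beyond the jig. Origin at its underside.
Mind the look-alikes: they are no part of the job. What is shaped like the tube but purple or turquoise is not meant.

How it is judged:
By the outcome, as a careful person would: the job done as asked, in the order asked, and still so for the second after the job is handed in, while the arm keeps its last pose, push and grip.
It also fails if it takes over 61 s, if anything falls off the work surface, if the arm or the gripper's body presses on something with over 40 N, if the wrist force passes 120 N, or if a joint passes its speed limit or range.

ROBOT

A 6-joint arm with a two-finger parallel gripper is mounted at the origin on the work surface. World frame = base frame: x ahead of the robot, y to its left, z up, the work surface at z = 0. Lengths are in m, angles in rad, forces in N, time in s.
With the tool pointing down it reaches from about 0.35 to 0.975 m from the base axis. Payload 4.9 kg.
Tool frame: the origin (TCP) lies at the very end of the fingers, on their centre line; the grasp point (between the pads) lies 19 mm behind it (robot.grip_depth is the distance from the TCP to the grasp point, in m); z points along the fingers, x is the direction in which the jaws open and shut, and the axes are right-handed (so a half turn about z gives the same grasp; the last joint's range is limited). The gripper opens to 85 mm and grips with 20 to 120 N. Pads are 22 mm wide; open, the fingers measure 114 mm over their backs; the gripper's body (76 mm by 85 mm) begins 54 mm behind the grasp point. The pads swing forward as they close: fully open they stand 13 mm farther back than shut.
Start: joints at [1.049, 0.053, 1.613, -0, 1.476, -0.119], TCP at [0.245, 0.575, 0.231] pointing down, gripper open.
Joint ranges: [-3.01, 3.01], [-1.01, 2.22], [0.06, 2.58], [-1.02, 4.17], [0.09, 2.62], [-3.14, 3.14]. Speed limits (rad/s): [2.57, 2.57, 3.14, 3.14, 3.14, 3.14].

INTERFACE

Orientations are given as a unit quaternion [w, x, y, z].
In Python, from workcell import robot, gripper_to, vision, monitor gives the robot as it stands. The module is installed in compiled form; this text tells all that it offers. Calls block until the motion is done:
- robot.move_to(position, orientation): joint-space move of the TCP to a pose.
- robot.movel(position, feed=0.15, frame=None, guard=None): straight line of the TCP; frame=None keeps the orientation; feed is the mean speed in m/s. With guard (N) it stops when the force on the tool has changed by that much, and returns True; else False.
- robot.move_j(angles): joint-space move.
- gripper_to(opening, f_grip=None): opening from 0.0 (shut) to 1.0 (fully open); f_grip is the grip in N (None keeps the last); returns when the fingers have stopped.
- robot.hold(seconds).
- robot.solve_ik(position, orientation): joint angles nearest the present ones, or None.
- vision.read_camera(name): name is "scene" or "top" or "wrist"; returns the picture (384x512x3 uint8, red, green, blue); there is no depth.
- vision.calibration(name): a dict with "fov_y" (degrees; the focal length in pixels is half the picture's height over the tangent of half this angle, whatever the lens; pixels are square), "cx", "cy" (the principal point, pixels), "k1" (the pictures are not rectified: a ray, as slopes to the right and down, at radius r is drawn at 1 + k1 r^2 times it, then the intrinsics apply), "R" (3x3) and "t" (3): a world point X has camera coordinates R X + t; the wrist camera has in their place "hand_eye" (4x4, takes a point from camera to tool coordinates, whose origin is the TCP and whose axes are the tool frame's). Camera axes: x right, y down, z forward; pixel columns grow to the right and rows downward; lengths in m; the calibration is good to about 2 mm. A picture is of the moment at which its call begins: read the wrist's pose just before it. calibration takes no time and is no camera call.
A pose or a line that the arm cannot do raises robot.Unreachable and nothing moves.
- robot.sign_off(): hands the job in, once; it reports no verdict.
Readings, each from a call of its own:
- monitor.read_time_s(): time.
- monitor.read_q(): joint angles.
- monitor.read_joint_velocities(): joint speeds.
- monitor.read_joint_efforts(): joint torques, N m.
- monitor.read_tool_pos(): TCP position.
- monitor.read_orientation(): TCP orientation.
- monitor.read_wrist_force(): force on the tool from outside, world axes, zero at the start.
- monitor.read_wrist_torque(): the same for the moment, N m.
- monitor.read_opening(): opening from 0.0 (shut) to 1.0 (fully open).
Only numpy, scipy, OpenCV 4.12 (cv2) and the standard library are available. Lean on these libraries where they do the work, as an engineer would, in place of code of your own. Each camera call takes 0.05 s, during which the arm holds its last target.

## Working session

There is one attempt and no reset: what is moved stays moved. The work goes in short steps, each a Python script; the robot and the scene stay as the last script left them, time stands still between calls to the robot, and variables do not carry over. Pictures are saved under pics/ and viewed, and the job is handed in when it is done.

```bash
mkdir -p pics; cat > h.py <<'E'
import numpy as np, cv2
from workcell import robot, gripper_to, vision, monitor
E
python3 - <<'E'
from h import *
for n in("scene","top","wrist"):
    im=vision.read_camera(n); c=vision.calibration(n)
    cv2.imwrite(f"pics/{n}0.png",im[:,:,::-1]); print(n,{k:np.round(v,4).tolist() for k,v in c.items()})
print(monitor.read_time_s(),monitor.read_tool_pos(),monitor.read_orientation(),robot.grip_depth)
E
```

```text
scene {'fov_y': 43.4932, 'cx': 259.1842, 'cy': 194.0721, 'k1': -0.0778, 'R': [[-0.8239, 0.5666, 0.0069], [0.4285, 0.6309, -0.6468], [-0.3708, -0.53, -0.7626]], 't': [0.4129, -0.1324, 1.8201]}
top {'fov_y': 47.2306, 'cx': 255.5318, 'cy': 193.5892, 'k1': -0.0365, 'R': [[0.0072, -1.0, 0.0046], [-0.9843, -0.0079, -0.1761], [0.1761, -0.0033, -0.9844]], 't': [0.0127, 0.5113, 1.5611]}
wrist {'fov_y': 71.1022, 'cx': 254.3415, 'cy': 188.6719, 'k1': -0.044, 'hand_eye': [[1.0, 0.0002, 0.0008, -0.0006], [-0.0004, 0.949, 0.3152, -0.0819], [-0.0007, -0.3152, 0.949, -0.1429], [0.0, 0.0, 0.0, 1.0]]}
0.15 [0.24476002 0.57456516 0.23036698] [ 3.41621785e-04  8.34258375e-01  5.51373172e-01 -6.86606026e-04] 0.0187
```

View pics/scene0.png

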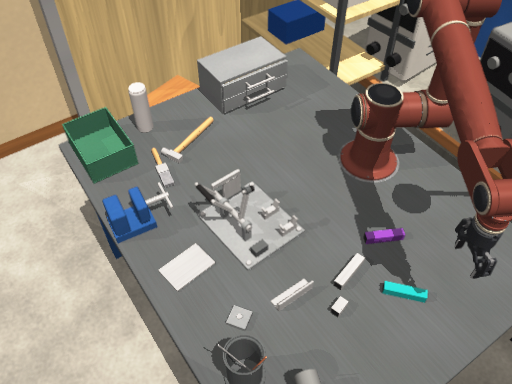

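View pics/top0.png

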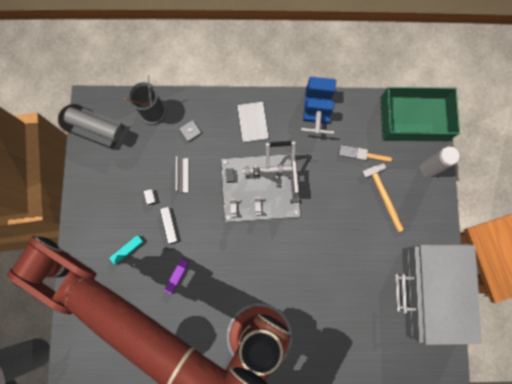

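View pics/wrist0.png

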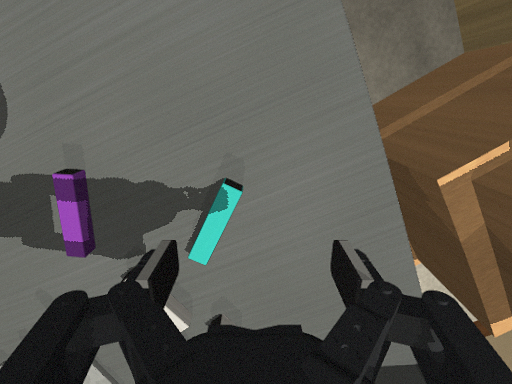

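Candidates (top view): white long tube (169,225), white stub (150,197), white angle iron (182,175), purple (176,277) and turquoise (127,250) look-alikes. By its description, the right one is at (169,225), which is (350,270) in the scene view. I'll check with close crops.

```bash
cat > h.py <<'E'
import numpy as np, cv2
from scipy.spatial.transform import Rotation as Rn
try:
    from workcell import robot, gripper_to, vision, monitor
except Exception as e: print(e)
def Kd(c,h=384):
    f=h/2/np.tan(np.radians(c["fov_y"])/2)
    return np.array([[f,0,c["cx"]],[0,f,c["cy"]],[0,0,1.]]),np.array([c["k1"],0,0,0,0.])
def rot(q): return Rn.from_quat([q[1],q[2],q[3],q[0]]).as_matrix()
def quat(M): x,y,z,w=Rn.from_matrix(M).as_quat(); return [w,x,y,z]
def extr(name,pose=None):
    c=vision.calibration(name)
    if name!="wrist": return np.array(c["R"]),np.array(c["t"])
    p,q=pose; T=np.eye(4);T[:3,:3]=rot(q);T[:3,3]=p
    M=np.linalg.inv(T@np.array(c["hand_eye"])); return M[:3,:3],M[:3,3]
def ray(name,px,pose=None):
    K,d=Kd(vision.calibration(name)); R,t=extr(name,pose)
    u=cv2.undistortPoints(np.array(px,float).reshape(-1,1,2),K,d)[:,0]
    v=np.c_[u,np.ones(len(u))]@R
    return -R.T@t, v/np.linalg.norm(v,axis=1)[:,None]
def plane(name,px,z,pose=None):
    o,v=ray(name,px,pose); return o+v*((z-o[2])/v[:,2])[:,None]
def proj(name,X,pose=None):
    K,d=Kd(vision.calibration(name)); R,t=extr(name,pose)
    return cv2.projectPoints(np.array(X,float).reshape(-1,1,3),cv2.Rodrigues(R)[0],t,K,d)[0][:,0]
def tri(rays):
    A=np.zeros((3,3));b=np.zeros(3)
    for o,v in rays:
        v=v.reshape(3);P=np.eye(3)-np.outer(v,v);A+=P;b+=P@o
    X=np.linalg.solve(A,b)
    return X,[float(np.linalg.norm((np.eye(3)-np.outer(v.reshape(3),v.reshape(3)))@(X-o))) for o,v in rays]
def down(yaw):  # tool x axis at yaw in the plane, z down
    x=np.array([np.cos(yaw),np.sin(yaw),0]);z=np.array([0,0,-1.]);return quat(np.c_[x,np.cross(z,x),z])
def shot(tag,name="wrist"):
    pose=(np.array(monitor.read_tool_pos()),np.array(monitor.read_orientation()))
    im=vision.read_camera(name); cv2.imwrite(f"pics/{tag}.png",im[:,:,::-1]); np.savez(f"pics/{tag}.npz",p=pose[0],q=pose[1]); return im,pose
def load(tag):
    d=np.load(f"pics/{tag}.npz");return cv2.imread(f"pics/{tag}.png")[:,:,::-1].copy(),(d["p"],d["q"])
E
python3 - <<'E'
from h import *
a=cv2.imread("pics/top0.png");b=cv2.imread("pics/scene0.png")
A=cv2.resize(a[140:290,110:310],(800,600),interpolation=2);B=cv2.resize(b[165:345,190:430],(800,600),interpolation=2)
cv2.imwrite("pics/topc.png",A);cv2.imwrite("pics/scenec.png",B)
print(plane("top",[[169,225]],.03),plane("scene",[[350,270]],.015), plane("top",[[223,157],[297,157],[300,219],[224,222]],.012))
E
```

```text
[[0.39491952 0.33151683 0.03      ]] [[0.38917556 0.33453222 0.015     ]] [[ 0.65707144  0.14090246  0.012     ]
 [ 0.65945978 -0.13984361  0.012     ]
 [ 0.42292309 -0.14870529  0.012     ]
 [ 0.40961868  0.13218441  0.012     ]]
```

View pics/topc.png

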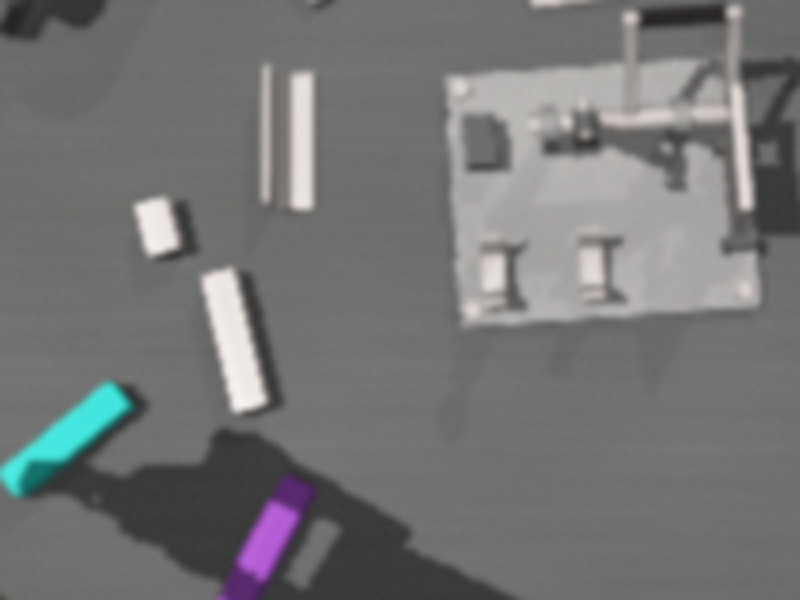

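View pics/scenec.png

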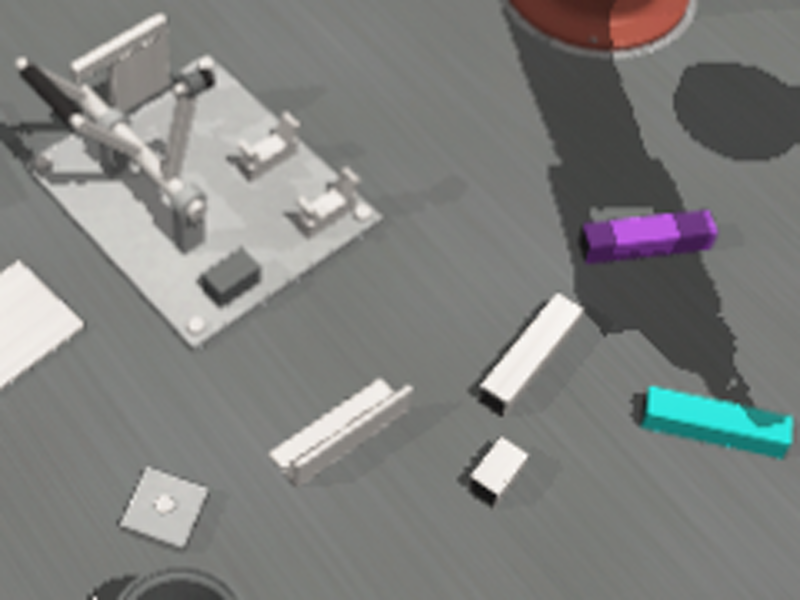

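The crops confirm it: at (169,225) top there is a long white tube with a dark open end (490,400 in the scene crop). The angle iron shows an L profile and the stub is short. I'll view the jig from two wrist poses, then the tube.

```bash
python3 - <<'E'
from h import *
y90=down(np.pi/2)
for i,p in enumerate([[.36,.09,.30],[.37,-.07,.30]]):
    robot.move_to(p,y90); robot.hold(.15); shot(f"j{i}"); print(monitor.read_time_s(),monitor.read_tool_pos(),np.round(monitor.read_q(),3))
E
```

```text
2.175 [0.36003903 0.0903963  0.29992382] [ 0.045 -0.637  2.054  0.     1.725 -1.527]
3.0583 [ 0.37019222 -0.06875283  0.30007594] [-0.382 -0.621  2.045  0.     1.718 -1.956]
```

View pics/j0.png

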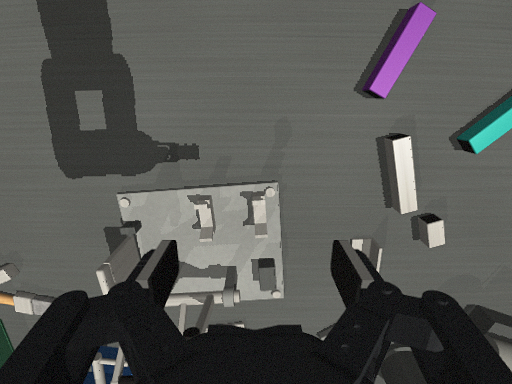

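View pics/j1.png

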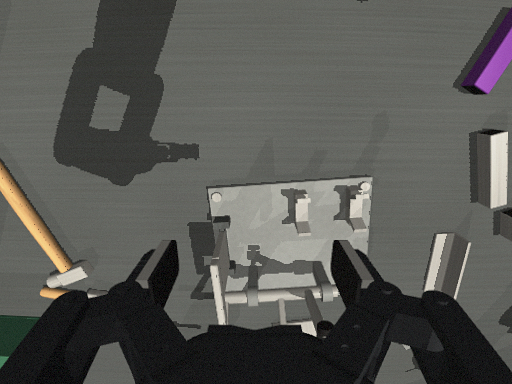

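Both views show the jig: its near edge runs from (120,193) to (278,182) in j0 and from (208,186) to (372,177) in j1. The rests and the catch are visible, and so is the tube at (400,172) in j0 and (490,168) in j1. I'll zoom in to extract features.

```bash
python3 - <<'E'
from h import *
def grid(im,x0,y0,w,h,s,out):
    c=cv2.resize(im[y0:y0+h,x0:x0+w],None,fx=s,fy=s,interpolation=cv2.INTER_CUBIC)
    for x in range((x0+19)//20*20,x0+w,20): cv2.putText(c,str(x),((x-x0)*s,9),0,.33,(0,255,255),1);cv2.line(c,((x-x0)*s,10),((x-x0)*s,16),(0,255,255),1)
    for y in range((y0+19)//20*20,y0+h,20): cv2.putText(c,str(y),(0,(y-y0)*s+4),0,.33,(0,255,255),1)
    cv2.imwrite(out,c)
a=cv2.imread("pics/j0.png");b=cv2.imread("pics/j1.png")
grid(a,90,170,200,140,4,"pics/j0c.png"); grid(b,190,165,200,140,4,"pics/j1c.png")
E
```

```text
(no output)
```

View pics/j0c.png

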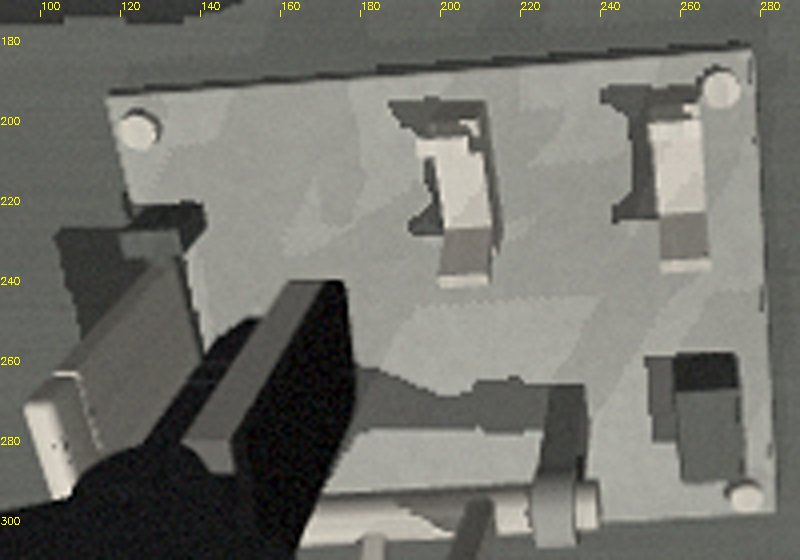

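View pics/j1c.png

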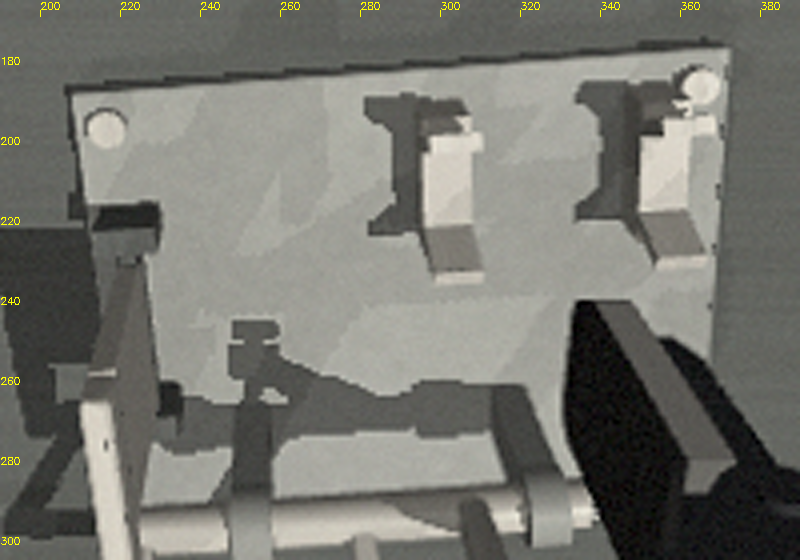

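```bash
python3 - <<'E'
from h import *
_,p0=load("j0");_,p1=load("j1")
F={"plate NL":((276.5,182.5),(371,177.5)),"plate NR":((116.5,193.5),(207,187.5)),"bolt NL":((267.5,191.5),(362.5,186)),"bolt NR":((123.5,202.5),(215.5,197.5)),
"Lear L":((265,235),(362.5,229)),"Lear R":((253,236),(350.5,231)),"Rear L":((209.5,238.5),(307,233.5)),"Rear R":((197.5,240),(295,235)),
"Lfloor L":((264,223),(359,218)),"Lfloor R":((253,224),(347.5,218.5)),"Rfloor L":((210.5,227),(305.5,221)),"Rfloor R":((199,227.5),(294.5,221.5)),
"Lnear floor R":((250.5,201.5),(347.5,199.5)),
"catch near L top":((137,234),(223,230))}
for k,(a,b) in F.items():
    X,e=tri([ray("wrist",[a],p0),ray("wrist",[b],p1)]); print(k,np.round(X*1000,1),np.round(np.array(e)*1000,1))
for n,p in(("j0",(283,298)),): print("FL",plane("wrist",[p],.012,p0))
print("plane12", plane("wrist",[(276.5,182.5),(116.5,193.5)],.012,p0),plane("wrist",[(371,177.5),(207,187.5)],.012,p1))
# tube candidates
for n,p in(("j0",p0),("j1",p1)):
    im=cv2.imread(f"pics/{n}.png")
    g=(im.min(2)>150).astype(np.uint8); cs,_=cv2.findContours(g,0,2)
    for c in cs:
        if 150<cv2.contourArea(c)<3000 : print(n,cv2.contourArea(c),np.round(cv2.boxPoints(cv2.minAreaRect(c))).tolist())
E
python3 - <<'E'
import cv2
for n,(x,y) in(("j0",(360,110)),("j1",(440,110))):
    im=cv2.imread(f"pics/{n}.png")[y:y+120,x:x+72 if n=="j1" else x+100]
    cv2.imwrite(f"pics/{n}t.png",cv2.resize(im,None,fx=5,fy=5,interpolation=2))
E
```

```text
plate NL [410.8 127.9  11.8] [0.5 0.5]
plate NR [ 431.8 -149.3    6.5] [0.3 0.3]
bolt NL [424.2 112.7  18.1] [0.1 0.1]
bolt NR [ 445.2 -133.9   17.2] [0.5 0.5]
Lear L [487.2 108.1  52. ] [0.2 0.2]
Lear R [490.   88.6  51.8] [0.6 0.6]
Rear L [494.1  17.4  52.7] [0.5 0.5]
Rear R [496.3  -2.2  53.9] [0.4 0.4]
Lfloor L [474.6 107.   34.9] [0.5 0.5]
Lfloor R [477.   88.5  32.7] [0.1 0.1]
Rfloor L [480.6  17.2  36. ] [0.4 0.4]
Rfloor R [480.2  -1.6  38.7] [0.4 0.4]
Lnear floor R [440.1  84.5  31.8] [3.1 3.1]
catch near L top [ 512.2 -124.8    5.1] [0.7 0.7]
FL [[0.64828829 0.14754481 0.012     ]]
plane12 [[ 0.41022048  0.12787288  0.012     ]
 [ 0.43016782 -0.14629019  0.012     ]] [[ 0.41122649  0.12793778  0.012     ]
 [ 0.4296553  -0.14828094  0.012     ]]
j0 180.0 [[165.0, 298.0], [202.0, 297.0], [202.0, 304.0], [165.0, 306.0]]
j0 221.0 [[13.0, 297.0], [32.0, 297.0], [32.0, 313.0], [13.0, 313.0]]
j0 578.0 [[170.0, 278.0], [224.0, 276.0], [224.0, 290.0], [171.0, 292.0]]
j0 863.5 [[183.0, 246.0], [239.0, 243.0], [240.0, 266.0], [184.0, 269.0]]
j0 338.0 [[427.0, 221.0], [443.0, 220.0], [4
[... 290 characters left out ...]
.0], [279.0, 188.0], [264.0, 226.0]]
j0 443.5 [[219.0, 187.0], [254.0, 184.0], [256.0, 209.0], [221.0, 211.0]]
j0 1203.0 [[392.0, 138.0], [410.0, 136.0], [419.0, 211.0], [401.0, 213.0]]
j1 270.0 [[247.0, 295.0], [302.0, 288.0], [303.0, 298.0], [249.0, 305.0]]
j1 195.0 [[226.0, 290.0], [227.0, 276.0], [247.0, 277.0], [246.0, 291.0]]
j1 634.5 [[258.0, 274.0], [314.0, 271.0], [315.0, 285.0], [259.0, 288.0]]
j1 372.0 [[45.0, 280.0], [83.0, 265.0], [87.0, 276.0], [50.0, 291.0]]
j1 347.0 [[209.0, 266.0], [217.0, 265.0], [225.0, 324.0], [218.0, 325.0]]
j1 439.0 [[424.0, 290.0], [437.0, 232.0], [446.0, 234.0], [433.0, 292.0]]
j1 1108.0 [[491.0, 132.0], [507.0, 132.0], [507.0, 208.0], [491.0, 208.0]]
```

View pics/j0t.png

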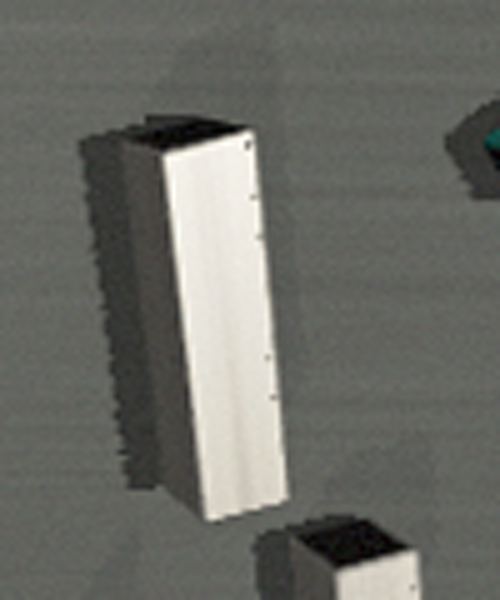

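View pics/j1t.png

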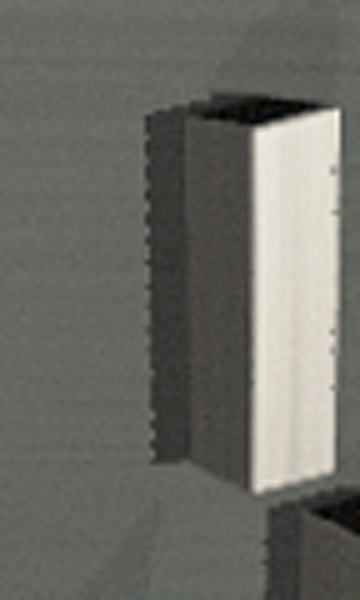

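```bash
python3 - <<'E'
from h import *
_,p0=load("j0");_,p1=load("j1")
P=[]
for a,b in zip([(392.6,140.6),(410.6,136),(417.6,209.6),(401.4,214)],[(490.4,135),(507.6,131.4),(507,204),(490.8,208.4)]):
    X,e=tri([ray("wrist",[a],p0),ray("wrist",[b],p1)]); P.append(X);print(np.round(X*1000,1),np.round(e,4))
P=np.array(P)
Q=plane("wrist",[(392.6,140.6),(410.6,136),(417.6,209.6),(401.4,214)],.03,p0);print(np.round(Q*1000,1),Q.mean(0))
Q1=plane("wrist",[(490.4,135),(507.6,131.4),(507,204),(490.8,208.4)],.03,p1);print(Q1.mean(0))
for A in(P,Q,Q1):
    d=(A[2]+A[3]-A[0]-A[1])[:2]/2; print("len",np.linalg.norm(d),"yaw",np.arctan2(d[1],d[0]),"wid",np.linalg.norm(A[0]-A[1]))
print("top", plane("top",[[169,225],[150,197]],.03))
E
```

```text
[336.1 305.4  28.4] [0.0006 0.0006]
[329.2 332.7  29.1] [0. 0.]
[451.  365.   33.2] [0.0001 0.0001]
[460.3 340.3  30. ] [0.0001 0.0001]
[[336.5 304.7  30. ]
 [329.1 332.1  30. ]
 [452.2 367.1  30. ]
 [460.2 340.3  30. ]] [0.39452613 0.3360646  0.03      ]
[0.39430937 0.33611444 0.03      ]
len 0.12746200798096174 yaw 0.26664214605331354 wid 0.028112377766581244
len 0.1283442375092355 yaw 0.2785641714883952 wid 0.028408293744970593
len 0.12945010634579604 yaw 0.28677186212148853 wid 0.028601746817406768
top [[0.39491952 0.33151683 0.03      ]
 [0.49797521 0.40610603 0.03      ]]
```

Tube: triangulated top at z≈30 mm, centre (0.3945,0.336), yaw 0.28. Rest floors triangulate to 32–39 mm, agreeing with the text's 35. Grasping now.

```bash
python3 - <<'E'
from h import *
q=down(.28+np.pi/2)
gripper_to(1.0,30)
robot.move_to([.3945,.336,.10],q)
print(robot.movel([.3945,.336,.002],feed=.12,guard=15),monitor.read_tool_pos(),monitor.read_wrist_force())
gripper_to(0.0,30); print("open",monitor.read_opening(),monitor.read_wrist_force())
robot.movel([.3945,.336,.13],feed=.15); robot.hold(.1)
shot("g0"); print(monitor.read_opening(),monitor.read_wrist_force(),monitor.read_time_s(),monitor.read_q())
E
```

```text
False [0.39523265 0.33639516 0.00285983] [ 1.33615255  0.53532086 -0.21407994]
open 0.3458936226409232 [-0.77050898 -0.15315681  3.50601692]
0.3471601812063196 [ 0.31478161 -0.15997642 -1.88635522] 7.6 [ 5.61786624e-01 -1.18082821e-01  1.95639104e+00  1.03447610e-05
  1.30609229e+00 -1.28896198e+00]
```

View pics/g0.png

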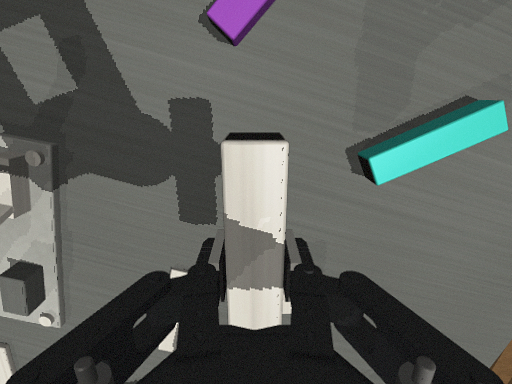

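The tube is held square between the fingers, its camera-side end at about (222–288, 140). I'll compute its offset in the tool, then carry it over the nest.

```bash
python3 - <<'E'
from h import *
_,p=load("g0")
zt=.03+p[0][2]-.0029
E=plane("wrist",[(222,142),(288,141)],zt,p); print(E)
T=rot(p[1]); print("tool",((E-p[0])@T).round(4), "width",np.linalg.norm(E[0]-E[1]))
n=np.array([.4615,.0525]);yaw=.072
q=down(yaw)
robot.move_to([*n,.15],q)
robot.movel([*n,.095],feed=.15);robot.hold(.15)
shot("n0");shot("n0t","top");shot("n0s","scene");print(monitor.read_tool_pos(),monitor.read_time_s(),monitor.read_q())
for t,b in(("n0t",(215,150,110,82)),("n0s",(180,160,130,110))):
    im=cv2.imread(f"pics/{t}.png")[b[1]:b[1]+b[3],b[0]:b[0]+b[2]];cv2.imwrite(f"pics/{t}c.png",cv2.resize(im,None,fx=5,fy=5,interpolation=2))
E
```

```text
[[0.33532009 0.30428085 0.15533843]
 [0.32704245 0.33147237 0.15533843]]
tool [[-0.0138 -0.0647 -0.0269]
 [ 0.0146 -0.0651 -0.0269]] width 0.028423546601111842
[0.46228376 0.05250617 0.09614122] 9.5417 [-4.70876728e-02 -2.17852109e-01  2.10134656e+00  2.93413188e-05
  1.25604180e+00 -1.19178719e-01]
```

View pics/n0.png

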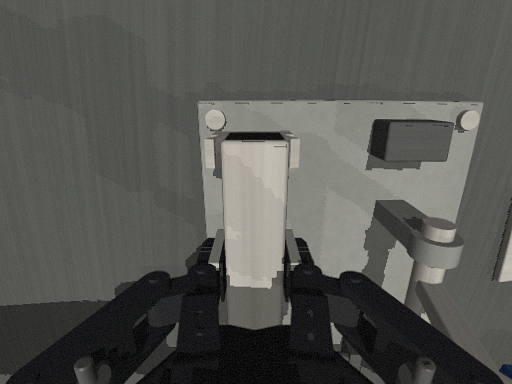

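View pics/n0sc.png

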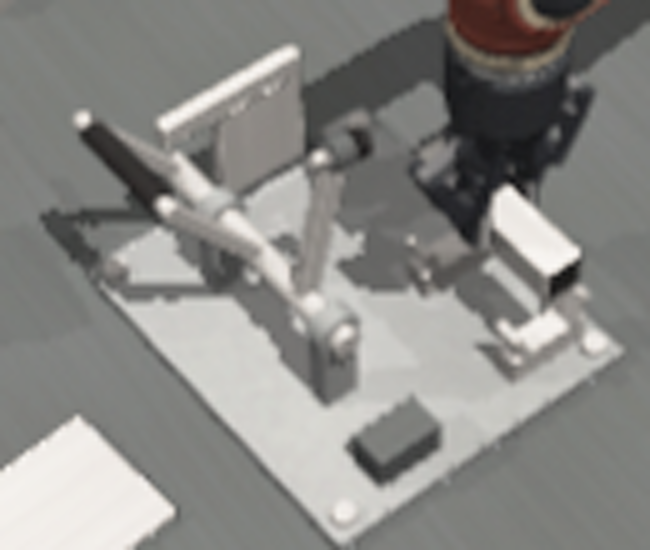

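```bash
python3 - <<'E'
from h import *
_,p=load("n0");T=rot(p[1])
for px,z in(([(198,103),(483,101)],.012),([(204,140),(214,140),(290,138),(299,138)],.058)):
    E=plane("wrist",px,z,p);print(((E-p[0])@T).round(4),E.round(4))
E
```

```text
[[-0.0466 -0.0787  0.0844]
 [ 0.1903 -0.0827  0.0851]] [[0.4107 0.1279 0.012 ]
 [0.6468 0.149  0.012 ]]
[[-0.0348 -0.0553  0.0385]
 [-0.028  -0.0553  0.0385]
 [ 0.0231 -0.0566  0.0387]
 [ 0.0291 -0.0566  0.0387]] [[0.4241 0.1053 0.058 ]
 [0.4309 0.1058 0.058 ]
 [0.4817 0.1108 0.058 ]
 [0.4877 0.1113 0.058 ]]
```

The ears are at columns 204–214 and 290–299, with the tube at 222–288. The nest is about 2 mm nearer the robot and 0.008 rad further turned, so I'll correct for that and lower under guard.

```bash
python3 - <<'E'
from h import *
q=down(.080); n=[.4597,.0525]
robot.move_to([*n,.08],q);robot.hold(.1);print(monitor.read_tool_pos())
print(robot.movel([*n,.033],feed=.05,guard=6),monitor.read_tool_pos(),monitor.read_wrist_force(),monitor.read_time_s())
shot("n1");shot("n1s","scene")
im=cv2.imread("pics/n1s.png")[160:270,180:310];cv2.imwrite("pics/n1sc.png",cv2.resize(im,None,fx=5,fy=5,interpolation=2))
E
```

```text
[0.45974853 0.05247693 0.08021959]
True [0.45933051 0.05256662 0.03735744] [ 0.61268322 -0.09480774  2.57130095] 10.6833
```

View pics/n1.png

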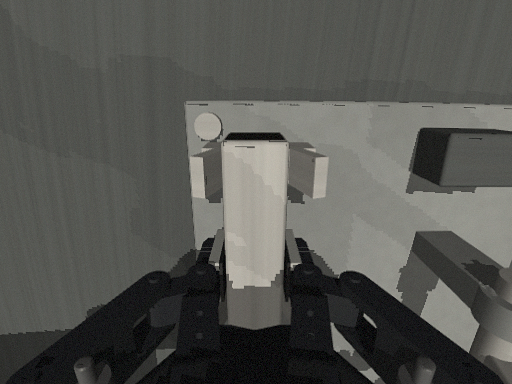

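View pics/n1sc.png

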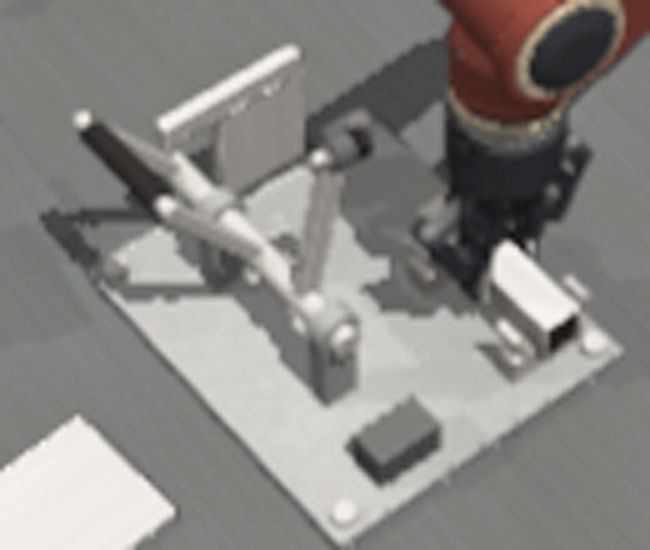

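Seated: the force rose at TCP z=0.0374 (expected 0.038), and the tube sits between both ears. Releasing, then measuring the catch.

```bash
python3 - <<'E'
from h import *
gripper_to(.75,30);print(monitor.read_opening())
n=[.4597,.0525]
robot.movel([*n,.16],feed=.2)
_,p0=load("j0");_,p1=load("j1")
def J(X):
    c,s=np.cos(.08),np.sin(.08);d=np.array(X)-[.5391,-.0013,0];return np.array([c*d[0]+s*d[1],-s*d[0]+c*d[1],d[2]])
for a,b in(((94.5,272.5),(209.5,266)),((101.5,270.5),(217,265.5))):
    X,e=tri([ray("wrist",[a],p0),ray("wrist",[b],p1)]);print(X.round(4),J(X).round(4),e)
robot.move_to([.44,-.03,.28],down(.08));gripper_to(0)
shot("c0");print(monitor.read_tool_pos(),monitor.read_time_s())
robot.movel([.50,-.03,.28],feed=.2);shot("c1");print(monitor.read_time_s())
E
```

```text
0.7514520490713352
[ 0.5009 -0.1291  0.1367] [-0.0483 -0.1244  0.1367] [0.0008706813935846238, 0.0008706813935847413]
[ 0.4989 -0.119   0.1365] [-0.0495 -0.1141  0.1365] [0.0001910121145512372, 0.00019101211455132167]
[ 0.4400507  -0.02997796  0.28006272] 13.2917
13.7917
```

View pics/c0.png

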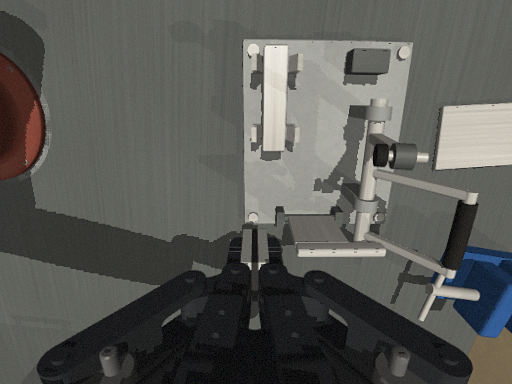

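View pics/c1.png

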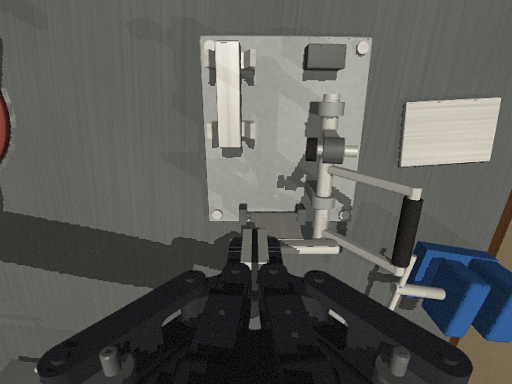

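The tube lies in both rests: c0 (263–287, 43–150), with ears on each side. The catch bar runs from (297,248) to (386,250) in c0. It triangulates to its near end at jig x≈−49, y −114…−124, top at z 0.1366. Next I'll flip the catch with closed fingers.

```bash
cat >> h.py <<'E'
YAW=.08;O=np.array([.5391,-.0013,0])
def W(x,y,z):
    c,s=np.cos(YAW),np.sin(YAW);return O+[c*x-s*y,s*x+c*y,z]
E
python3 - <<'E'
from h import *
q=down(YAW)
robot.move_to(W(-.030,-.080,.20),q)
robot.movel(W(-.030,-.080,.117),feed=.2)
print(monitor.read_wrist_force())
print(robot.movel(W(-.030,-.175,.117),feed=.12,guard=25),monitor.read_tool_pos(),monitor.read_wrist_force(),monitor.read_time_s())
robot.hold(.3)
robot.movel(W(-.030,-.175,.20),feed=.2)
robot.movel(W(-.030,-.090,.25),feed=.25);robot.hold(.1)
shot("d0");shot("d0s","scene");print(monitor.read_time_s())
im=cv2.imread("pics/d0s.png")[140:260,150:310];cv2.imwrite("pics/d0sc.png",cv2.resize(im,None,fx=5,fy=5,interpolation=2))
E
```

```text
[-0.15359894  0.1407402   0.34010399]
False [ 0.5230943  -0.17773318  0.11694705] [-0.38934875  0.13826854 -0.05061069] 15.775
17.3833
```

View pics/d0.png

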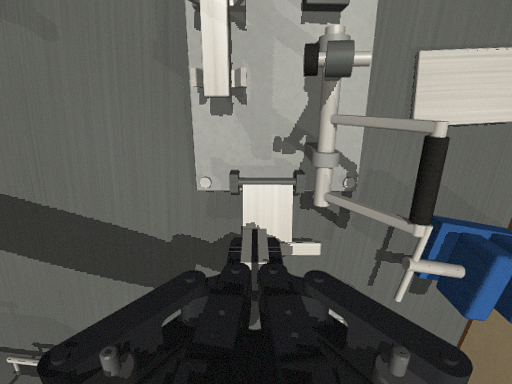

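View pics/d0sc.png

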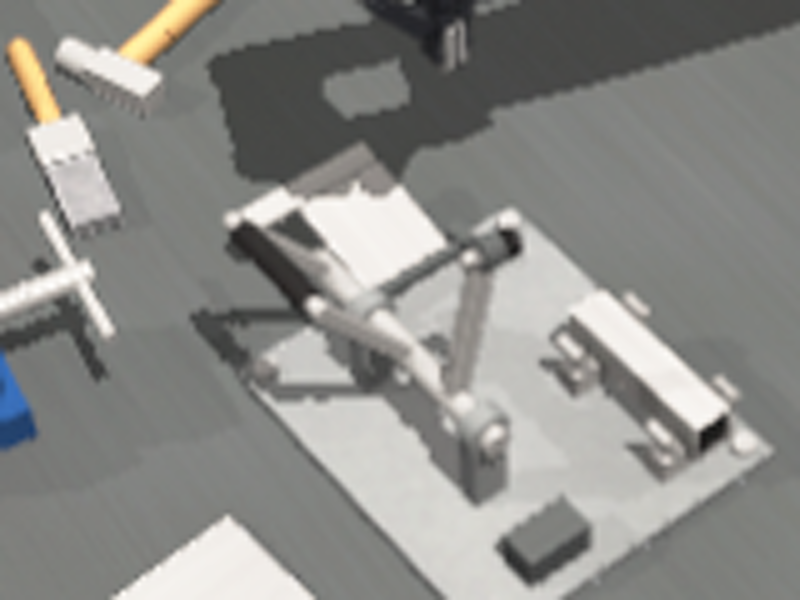

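The catch is over: its plate lies flat at (242–293, 182–240) in d0, with the bar showing at (292–320, 248). I'll check its angle and triangulate the handle's sleeve.

```bash
python3 - <<'E'
from h import *
def toJ(X):
    c,s=np.cos(YAW),np.sin(YAW);d=np.array(X)-O;return np.array([c*d[0]+s*d[1],-s*d[0]+c*d[1],d[2]]).round(4)
R={}
for n,(x,y,w,h) in(("c0",(440,195,40,85)),("c1",(392,185,35,85)),("d0",(412,132,38,95))):
    im,p=load(n);g=((im.max(2)<70)*255).astype(np.uint8);m=np.zeros_like(g);m[y:y+h,x:x+w]=g[y:y+h,x:x+w]
    m=cv2.morphologyEx(m,cv2.MORPH_OPEN,np.ones((3,3)))
    c=max(cv2.findContours(m,0,2)[0],key=cv2.contourArea);r=cv2.minAreaRect(c);b=cv2.boxPoints(r);b=b[np.argsort(b[:,1])]
    R[n]=[b[:2].mean(0),np.array(r[0]),b[2:].mean(0)];print(n,np.round(r[0],1),np.round(r[1],1),np.round(R[n][0]),np.round(R[n][2]))
for i,nm in enumerate(("L","mid","R")):
    X,e=tri([ray("wrist",[R[n][i]],load(n)[1]) for n in R]);print(nm,X.round(4),toJ(X),np.round(e,4))
_,p=load("d0")
for a in(1.2,1.35): 
  for l in(.095,.105):
    print(a,l,proj("wrist",[W(.063,-.12-l*np.sin(a),.03+l*np.cos(a)),W(.063,-.12-l*np.sin(a)+.0,.03+l*np.cos(a)+.006)],p).round(1).tolist())
E
python3 -c "
import cv2
im=cv2.imread('pics/d0.png')[170:270,220:340];cv2.imwrite('pics/d0z.png',cv2.resize(im,None,fx=6,fy=6,interpolation=2))"
```

```text
c0 [458.5 235.1] [21.6 70.1] [468. 201.] [449. 269.]
c1 [406.3 231.8] [19.8 70.4] [413. 197.] [399. 266.]
d0 [429.4 180.3] [31.4 90.1] [434. 135.] [425. 225.]
L [ 0.6564 -0.0274  0.1752] [ 0.1148 -0.0354  0.1752] [0.0008 0.0009 0.0016]
mid [ 0.6615 -0.0659  0.174 ] [ 0.1168 -0.0742  0.174 ] [0.0007 0.0002 0.0009]
R [ 0.6665 -0.108   0.174 ] [ 0.1185 -0.1166  0.174 ] [0.0024 0.0013 0.0038]
1.2 0.095 [[322.9, 250.6], [323.9, 253.0]]
1.2 0.105 [[322.9, 257.9], [324.0, 260.3]]
1.35 0.095 [[320.4, 248.1], [321.4, 250.3]]
1.35 0.105 [[320.2, 254.8], [321.2, 257.1]]
```

View pics/d0z.png

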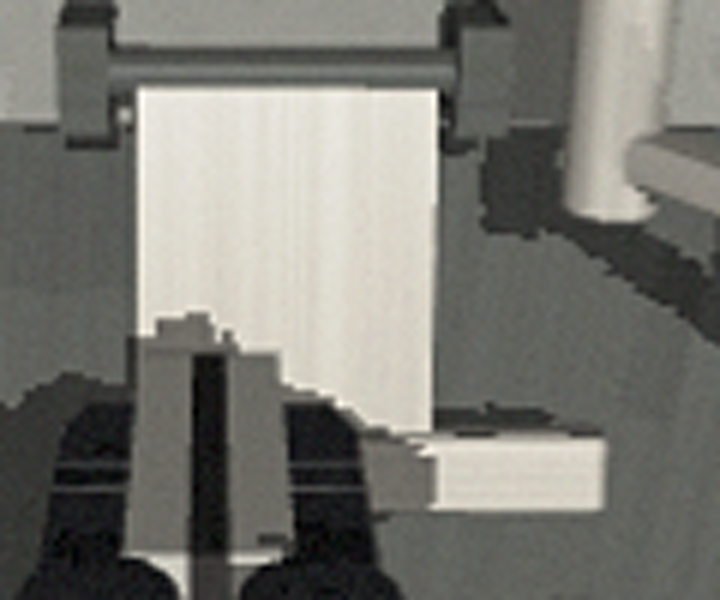

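The bar's end at (320.5, 248.7) matches the projection for 1.35 rad (320.4, 248.1), so the catch is on its stop. Handle middle at jig (0.117,−0.074,0.174), agreeing with the text. Gripping it and pulling along the arc.

```bash
python3 - <<'E'
from h import *
q=down(YAW)
gripper_to(.6,50)
robot.move_to(W(.116,-.0745,.24),q)
print(robot.movel(W(.116,-.0745,.1755-.0187),feed=.15,guard=12),monitor.read_tool_pos())
gripper_to(0,50);robot.hold(.1)
print(monitor.read_opening(),monitor.read_wrist_force(),monitor.read_time_s())
d=W(1,0,0)-W(0,0,0)
for phi in np.arange(.5,-.56,-.15):
    g=robot.movel(W(.050+.115*np.sin(phi),-.0745,.080+.115*np.cos(phi)-.0187),feed=.1,guard=30)
    F=monitor.read_wrist_force();print(round(phi,2),g,np.round([F@d,F[2]],1),np.round(F,1),np.round(monitor.read_opening(),3))
    if g: break
shot("l0");shot("l0s","scene");print(monitor.read_time_s())
im=cv2.imread("pics/l0s.png")[140:260,150:310];cv2.imwrite("pics/l0sc.png",cv2.resize(im,None,fx=5,fy=5,interpolation=2))
E
```

```text
False [ 0.66102254 -0.06659564  0.15806793]
0.19063022899525398 [ 0.88228624 -0.23830138  5.51866036] 19.7833
0.5 False [5.3 6.4] [5.2 0.7 6.4] 0.189
0.35 False [3.7 7. ] [ 3.7 -0.1  7. ] 0.191
0.2 False [3.2 7. ] [3.2 0.7 7. ] 0.191
0.05 False [2.1 9. ] [2.  1.2 9. ] 0.19
-0.1 False [-0.2  8.3] [-0.2  0.1  8.3] 0.19
-0.25 False [-1.6 10.8] [-1.6  0.8 10.8] 0.19
-0.4 False [-3.  10.3] [-3.   0.3 10.3] 0.194
-0.55 False [-5.1  9.3] [-5.2  0.3  9.3] 0.191
22.4333
```

View pics/l0sc.png

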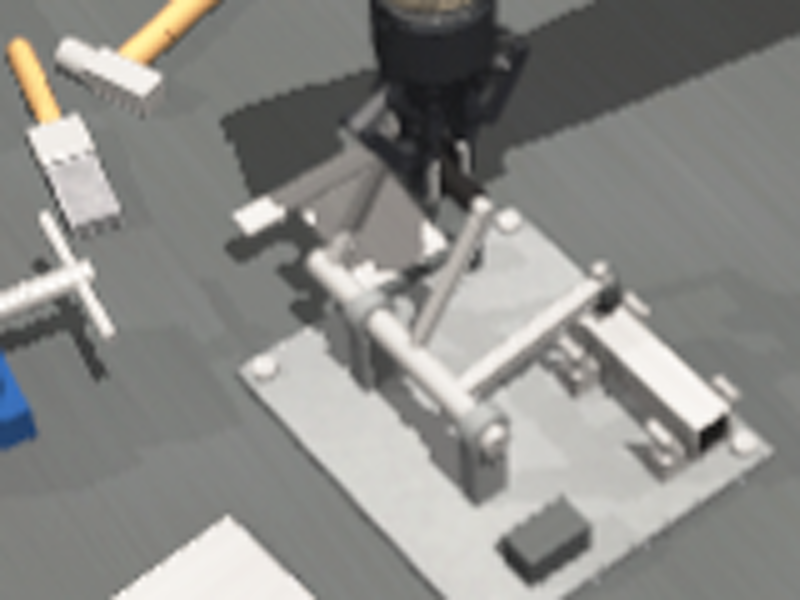

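Moving freely: the catch isn't blocking, and the pad is just above the tube over the right-hand rest. The last part goes in small steps to the stop, watching the tangential force.

```bash
python3 - <<'E'
from h import *
d=W(1,0,0)-W(0,0,0)
phi=-.55
while phi>-.87:
    phi-=.05 if phi>-.69 else .02
    r=.1165
    g=robot.movel(W(.050+r*np.sin(phi),-.0745,.080+r*np.cos(phi)-.0187),feed=.06,guard=30)
    robot.hold(.08)
    F=np.array(monitor.read_wrist_force());fx=F@d;S=fx*np.cos(phi)-F[2]*np.sin(phi);Rr=fx*np.sin(phi)+F[2]*np.cos(phi)
    X=np.array(monitor.read_tool_pos())-W(.05,-.0745,.08-.0187);a=np.arctan2(X@d,X[2])
    print(round(phi,2),g,"S %.1f R %.1f actual %.3f r %.4f"%(S,Rr,a,np.hypot(X@d,X[2])))
    if S>19 or g: break
shot("l1");shot("l1s","scene");shot("l1t","top");print(monitor.read_time_s(),monitor.read_opening())
im=cv2.imread("pics/l1s.png")[140:260,150:310];cv2.imwrite("pics/l1sc.png",cv2.resize(im,None,fx=5,fy=5,interpolation=2))
E
```

```text
-0.6 False S 1.6 R 1.0 actual -0.604 r 0.1162
-0.65 False S 1.4 R -4.3 actual -0.653 r 0.1161
-0.7 False S 6.0 R -6.6 actual -0.677 r 0.1160
-0.72 False S 7.4 R -6.4 actual -0.690 r 0.1160
-0.74 False S 10.1 R -7.0 actual -0.703 r 0.1159
-0.76 False S 10.1 R -7.1 actual -0.714 r 0.1159
-0.78 False S 12.6 R -7.2 actual -0.726 r 0.1158
-0.8 False S 16.3 R -7.7 actual -0.729 r 0.1158
-0.82 False S 18.8 R -6.8 actual -0.732 r 0.1157
-0.84 False S 21.4 R -5.9 actual -0.734 r 0.1156
25.9167 0.19327330712848176
```

View pics/l1sc.png

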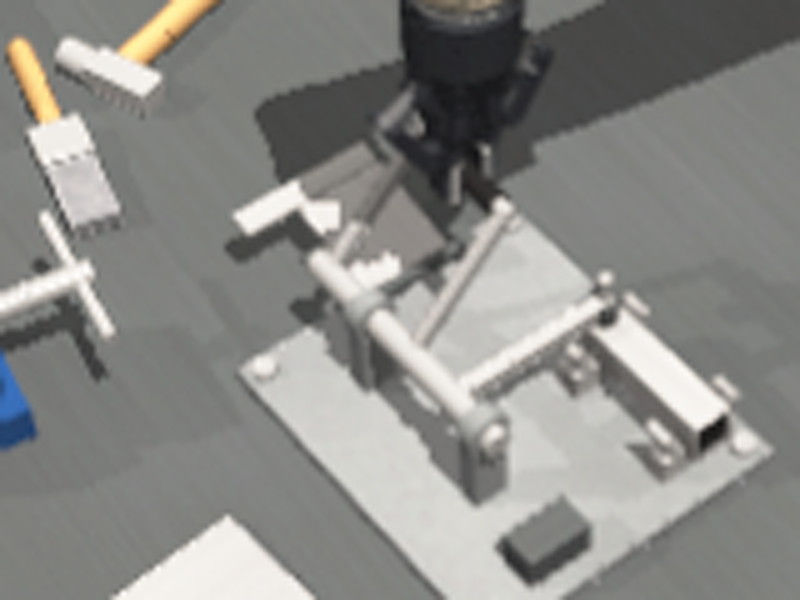

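View pics/l1.png

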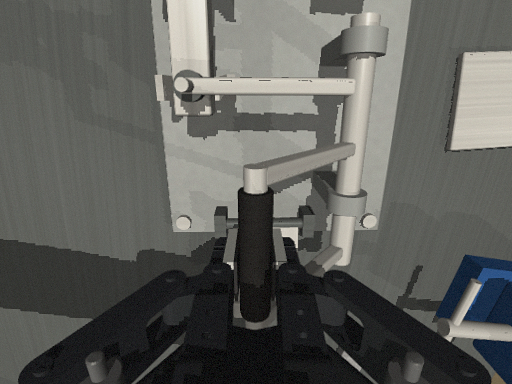

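The force shows the pad touching at about −0.68 (11 N by −0.726), then the hard stop: 21 N for 0.008 rad more. In l1 the pad rests on the tube over the right-hand rest at (190,88). I'll check that it holds steady, then hand in.

```bash
python3 - <<'E'
from h import *
for i in range(3):
    robot.hold(.4);print(np.round(monitor.read_tool_pos(),4),np.round(monitor.read_wrist_force(),1),round(monitor.read_opening(),3))
print(monitor.read_time_s());robot.sign_off()
E
```

```text
[ 0.5177 -0.0779  0.1471] [18.4  6.8 12.7] 0.193
[ 0.5177 -0.0779  0.1471] [18.3  8.1 13.2] 0.188
[ 0.5176 -0.0779  0.1471] [19.6  6.7 11.7] 0.191
27.1167
the job is handed in; nothing more can be done
```

The job is done and handed in at about 27 s, with the gripper still holding the lever at its stop. `sign_off` reported no verdict.

- **Tube:** I gripped the long white tube at 30 N per finger and lowered it into both rests. Contact came at a TCP height of 37.4 mm, against about 38 mm expected for a tube lying on the rest floors. After I let go, pictures showed it between the ears of both rests. It looked centred to within a few millimetres.
- **Catch:** I pushed it over to the right. The bar's end in the picture matches the projection for 1.35 rad, its stop, to within a pixel.
- **Lever:** The pad met the tube at a handle lean of about 0.68 rad towards the robot. The hard stop came at about 0.73. I am holding it there with about 21 N, and position and force stayed steady for 1.2 s before handing in.

**What disagreed:**
- The stop showed at a lean of 0.73 rad instead of the stated 0.75. I put this down to 1–2 mm of calibration error, because the force clearly rose as at a hard stop.
- The rest ears measured 52–54 mm high from the wrist views, against 58 mm in the text.
- A sideways force of about 7 N remains on the handle at the end.

I did not touch the other loose things.

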